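# Remix settled paint markers in the hand-cranked tumbler

## Task

The paint markers have settled and must be turned end over end to mix them. Stand every marker that is in the wooden block, cap up, in a pocket of its own in the tumbler's rack (swing the rack level with the crank first if it hangs crooked), and press the sprung keeper bar down over the caps until its catch holds it. Then turn the crank steadily, several seconds to a turn, carrying the heavy rack over the top each time and holding it back on the way down so that it never whips round, for at least four full turns, and leave the rack hanging upright and still with the markers latched in it.

Things in the scene. Friction and masses are not known exactly. Their poses are not given: they have to be found in the camera images.
- marker_red: paint marker: white cylinder 20 mm in diameter, 100 mm tall, with a red cap (upper 34 mm) and a red band near the foot; 40 to 85 g; stands foot-down in the wooden block. Origin: centre of its flat foot; z runs from foot to cap. May be absent: two to four of the four colours are there
- marker_yellow: paint marker: white cylinder 20 mm in diameter, 100 mm tall, with a yellow cap (upper 34 mm) and a yellow band near the foot; 40 to 85 g; stands foot-down in the wooden block. Origin: centre of its flat foot; z runs from foot to cap. May be absent: two to four of the four colours are there
- marker_green: paint marker: white cylinder 20 mm in diameter, 100 mm tall, with a green cap (upper 34 mm) and a green band near the foot; 40 to 85 g; stands foot-down in the wooden block. Origin: centre of its flat foot; z runs from foot to cap. May be absent: two to four of the four colours are there
- marker_blue: paint marker: white cylinder 20 mm in diameter, 100 mm tall, with a blue cap (upper 34 mm) and a blue band near the foot; 40 to 85 g; stands foot-down in the wooden block. Origin: centre of its flat foot; z runs from foot to cap. May be absent: two to four of the four colours are there
- marker_block: loose wooden block 104 x 104 x 36 mm (0.3 kg) in which the markers stand: four round holes 22 mm wide, 30 mm deep, at x, y = +-26 mm from its middle; a marker stands 70 mm out of it. Origin: centre of its underside
- tumbler: bolted-down tumbler: blue pedestal (y = 0.012 to 0.072, top 181 mm up) with a shaft along the tumbler's y axis, 150 mm above the bench. Origin: on the bench under the shaft, where the hub meets the pedestal. The rack hangs from the shaft on the -y side (y = 0 to -0.17), the crank is on the +y side. Its yaw is within 0.2 rad of the robot's axes
- rack (a joint): turn of rack and crank, rad, counts on over many turns; 0 = rack hanging upright, handle straight up; positive: handle goes over the top to the tumbler's +x (away from the robot). Either way will do. Off-centre load, up to 0.5 N m (8 N at the handle) a quarter turn up; friction 0.12 N m lets it hang 0.25 rad crooked. Let go near the top it whips round at over 5 rad/s, which spoils the job
- pocket_floor (a point): point on the rack, turning with it (axes as the tumbler's when upright): middle of the pocket row on the pocket floors, 98 mm below the shaft. Four square pockets along y at +0.048, +0.016, -0.016, -0.048 from here, 28 mm wide inside, 55 mm deep, 4 mm walls, open on top. A marker in its pocket stands 45 mm out; cap top 2 mm above shaft height
- pocket0 (a point): centre of the mouth of pocket 0 (nearest the pedestal), on the rack, 55 mm above the pocket's floor
- pocket1 (a point): centre of the mouth of pocket 1 (in between), on the rack, 55 mm above the pocket's floor
- pocket2 (a point): centre of the mouth of pocket 2 (in between), on the rack, 55 mm above the pocket's floor
- pocket3 (a point): centre of the mouth of pocket 3 (at the free end), on the rack, 55 mm above the pocket's floor
- keeper (a joint): keeper bar (30 mm wide padded strip), rad: 1.4 = swung up and back, sprung; about 0 = down over the caps, locked by the brass spring catch at the rack's free end. Swings on a 79 mm radius about a line parallel to the shaft, in the upright rack 75 mm behind (+x) and 12 mm below it. Moves with 1 to 2 N, snaps past the catch with about 4 N; stops at -0.04; springs back if not caught
- keeper_grip (a point): middle of the red grip (16 mm thick, 40 mm long, along the rack's y) on the keeper bar's free end, 45 mm beyond the rack's end plate, nothing below it. Latched in the upright rack it lies straight above the pocket row, 12 mm above shaft height; open, it is up and back (+x) round the keeper's pivot line
- crank_grip (a point): point to hold on the black crank handle: 23 mm thick, 92 mm long, lying along the tumbler's y, spinning freely on its pin. It circles the shaft at 65 mm radius, 156 mm to +y of the tumbler's origin; crank arm 61 mm from it toward the pedestal, free end 34 mm the other way. At joint rack = a it is 65 sin(a) mm toward the tumbler's +x and 65 cos(a) mm above the shaft
- oil_can: oil can 79 mm wide, 152 mm tall, at the left of the table; not part of the job, leave alone. Origin: centre of its underside
- glue_bottle: wood glue bottle 60 mm wide, 155 mm tall, at the back right; not part of the job, leave alone. Origin: centre of its underside
- tape_measure: yellow tape measure 77 x 83 x 35 mm, at the back right; not part of the job, leave alone. Origin: centre of its underside
Things that resemble listed ones, but are neither listed nor needed, are in the scene too. Leave any pink look-alike of the marker_green alone.

How it is judged:
On the way, in this order (a step that is already met when the one before it is completed fails the run):
1. every marker that is there stands in a pocket of the rack, foot on the floor of the pocket, cap up (x of marker_red in the frame of pocket_floor between -0.009 and 0.009 m and y of marker_red in the frame of pocket_floor between -0.064 and 0.064 m and z of marker_red in the frame of pocket_floor between -0.005 and 0.012 m and angle between the z axis of each of marker_red, marker_yellow, marker_green, marker_blue and the z axis of pocket_floor, either way round below 0.25 rad and x of marker_yellow in the frame of pocket_floor between -0.009 and 0.009 m and y of marker_yellow in the frame of pocket_floor between -0.064 and 0.064 m and z of marker_yellow in the frame of pocket_floor between -0.005 and 0.012 m and x of marker_green in the frame of pocket_floor between -0.009 and 0.009 m and y of marker_green in the frame of pocket_floor between -0.064 and 0.064 m and z of marker_green in the frame of pocket_floor between -0.005 and 0.012 m and x of marker_blue in the frame of pocket_floor between -0.009 and 0.009 m and y of marker_blue in the frame of pocket_floor between -0.064 and 0.064 m and z of marker_blue in the frame of pocket_floor between -0.005 and 0.012 m), for 0.3 s.
2. the keeper bar is down behind its catch, over the caps (all of step 1 and value of joint keeper below 0.08 rad), for 0.3 s.
3. the crank has been turned at least four full turns ((value of joint rack above 24.9 rad or value of joint rack below -24.9 rad)), for 0.1 s.
At the end, for the whole second after the job is handed in: Every marker present stands in a pocket (foot within 12 mm of its floor, within 0.25 rad of the rack's upright), the keeper is latched (joint under 0.08 rad), the rack has made four full turns either way (joint beyond 24.7 rad) and hangs still within 0.3 rad of upright (all of step 2 and (value of joint rack above 24.7 rad or value of joint rack below -24.7 rad) and angle between pocket_floor's own z axis and vertical below 0.3 rad and velocity of joint rack between -0.15 and 0.15 rad/s); the robot touches nothing.
It fails at once if the latched rack was let whip round (faster than 5 rad/s) (value of joint keeper below 0.08 rad and (velocity of joint rack above 5 rad/s or velocity of joint rack below -5 rad/s)).
It fails at once if a bystander was disturbed (oil can, glue bottle or tape measure moved more than 40 mm) (distance of any of oil_can, glue_bottle, tape_measure from where it was at the start of the episode above 0.04 m).
Of marker_red, marker_yellow, marker_green, marker_blue only 2 to 4 are there at a start; the rules pass over those that are not, and their reading is None.
At some moment in a run one of marker_block may be knocked a few centimetres aside while the robot is not near it.
It also fails if it takes over 210 s, if anything falls off the work surface, if the arm or the gripper's body presses on something with over 40 N, if the wrist force passes 120 N, or if a joint passes its speed limit or range.

## Robot

A 7-joint arm with a two-finger parallel gripper is mounted at the origin on a cart in front of the work surface, level with it; the furniture and walls round the work are solid. World frame = base frame: x ahead of the robot, y to its left, z up, the work surface at z = 0. Lengths are in m, angles in rad, forces in N, time in s.
With the tool pointing down it reaches from about 0.425 to 0.875 m from the base axis. Payload 4.7 kg.
Tool frame: the origin (TCP) lies midway between the tips of the shut fingers; the grasp point (between the pads) lies 19 mm behind it; z points along the fingers, y is the line along which they close (so a half turn about z gives the same grasp; the last joint's range is limited). The gripper opens to 87 mm and grips with 3 to 60 N. Pads are 19 mm wide; open, the fingers measure 117 mm over their backs; the gripper's body (75 mm by 190 mm) begins 51 mm behind the grasp point.
Start: joints at [-1.319, 0.321, -0.07, 1.45, 0.023, 1.371, -0.057], TCP at [0.153, 0.632, 0.223] pointing down, gripper open.
Joint ranges: [-2.86, 2.86], [-0.3, 2.09], [-1.38, 1.24], [0.06, 2.45], [-1.56, 4.7], [0.09, 2.05], [-2.69, 2.69]. Speed limits (rad/s): [2.57, 2.57, 3.14, 3.14, 3.14, 3.14, 3.14].

## Interface

Orientations are given as a rotation vector (axis times angle).
In Python, from bench import monitor, cams, workorder gives the robot as it stands.
- The arm moves only by the tool move_arm, never from a script. Its arguments are lists of equal length, an entry for each row: "slide": the shift along the tool's x, y, z in cm, a list of three; "roll": the turn about the tool's z in rad. In form: {"slide": [[dx, dy, dz], ...], "roll": [roll, ...]}. A call has 1 to 20 rows; each row is the pose to reach, as a shift and turn from the pose commanded when the call began, along the tool's axes at that moment; what a row does not reach only later rows make up. A row lasts 1/10 s, in which the tool goes at most 50 mm and 8.59 degrees, less where a joint would pass 70% of its speed; a pose out of reach is approached as far as the arm can. A call with a gripper value outside its range is refused whole. "gripper" is the finger opening in cm, from 0 to 8.7, set as the call begins (left out, the last holds). The fingers move at their own pace and stop on an object; "squeeze" is the grip in N (left out, the last holds). Time passes only in rows, so rows that repeat a pose let the fingers close. It gives the time, the measured TCP pose, the force, the opening and the grip force at its end, in the units of the state.
- monitor.get_state(): the state, without advancing time (a new reading comes with each control period).
- cams.get_image(name): name is "scene" or "side" or "wrist"; returns the picture (400x640x3 uint8, red, green, blue); there is no depth.
- cams.get_calibration(name): a dict with "mtx" (3x3 intrinsics, pixels), "R" (3x3) and "t" (3): a world point X has camera coordinates R X + t. Camera axes: x right, y down, z forward; pixel columns grow to the right and rows downward; lengths in m; the calibration is good to about 2 mm. A picture is of the moment at which its call begins: read the wrist's pose just before it. get_calibration takes no time and is no camera call; for the wrist camera it gives the pose at the moment of the call.
- workorder.close_job(): hands the job in; it is judged then, once.
The state is a dict: "time": time; "joint_positions": joint angles; "qd": joint speeds; "joint_torque": joint torques, N m; "position": TCP position; "tool_rot": TCP orientation; "ft_force": force on the tool from outside, world axes, zero at the start; "torque": the same for the moment, N m; "grip_width": opening from 0.0 (shut) to 1.0 (fully open); "grip_force": force on a finger pad.
Only numpy, scipy, OpenCV 4.12 (cv2) and the standard library are available. Lean on these libraries where they do the work, as an engineer would, in place of code of your own. Each camera call takes 0.05 s, during which the arm holds its last target. There are 200 camera calls.

## Working session

There is one attempt and no reset: what is moved stays moved. The work goes in short steps, Python scripts to look and compute and a tool call to move; the robot and the scene stay as the last step left them, time stands still between calls to the robot, and variables do not carry over. Pictures are saved under pics/ and viewed, at most 14 in all, crops included, and the job is handed in when it is done.

Besides the shell and the picture viewer there is one more tool, called after ">>>" as name(argument=value, ...) on one line, values as JSON. move_arm: Moves the arm, as the interface text tells. Its arguments: {"type":"object","properties":{"slide":{"type":"array","items":{"type":"array","items":{"type":"number"}}},"roll":{"type":"array","items":{"type":"number"}},"gripper":{"type":"number"},"squeeze":{"type":"number"}},"required":["slide","roll"]}

```bash
mkdir -p pics; ls
python3 - <<'E'
from bench import monitor,cams
import cv2,numpy as np
s=monitor.get_state();print(s)
for n in ["scene","side","wrist"]:
    c=cams.get_calibration(n);print(n,np.round(c["mtx"],1).tolist(),np.round(c["R"],3).tolist(),np.round(c["t"],3).tolist())
    cv2.imwrite(f"pics/{n}0.png",cams.get_image(n)[:,:,::-1])
E
```

```text
pics
{'time': 0.0, 'joint_positions': array([-1.31888971,  0.32185816, -0.07007122,  1.45171265,  0.02265476,
        1.37080479, -0.05688995]), 'qd': array([ 5.20732070e-04, -4.95226559e-04,  3.10761377e-04, -9.71260868e-04,
       -3.49056722e-04, -6.13868177e-05,  6.85973456e-04]), 'joint_torque': array([-6.83257986e-05, -4.91284633e+01, -4.03804053e-01, -3.12530851e+01,
       -6.38413173e-02,  4.34856664e-02,  1.85232666e-04]), 'position': array([0.15306281, 0.63112949, 0.22141971]), 'tool_rot': array([-0.37259493, -3.11933833,  0.00313376]), 'ft_force': array([0.42913379, 0.06966086, 0.77554212]), 'torque': array([-0.00068029,  0.01958506,  0.00929791]), 'grip_force': 0.0, 'grip_width': 0.9958465385495573}
scene [[417.9, 0.0, 328.4], [0.0, 417.9, 196.6], [0.0, 0.0, 1.0]] [[-0.604, -0.797, 0.008], [-0.52, 0.387, -0.762], [0.604, -0.464, -0.648]] [0.399, 0.389, 0.971]
side [[379.4, 0.0, 329.1], [0.0, 379.4, 198.9], [0.0, 0.0, 1.0]] [[0.946, -0.325, 0.01], [-0.194, -0.588, -0.785], [0.261, 0.741, -0.619]] [-0.542, 0.267, 0.937]
wrist [[280.5, 0.0, 322.2], [0.0, 280.5, 199.8], [0.0, 0.0, 1.0]] [[0.235, 0.972, -0.001], [0.939, -0.227, 0.257], [0.25, -0.062, -0.966]] [-0.65, -0.031, 0.389]
```

View pics/scene0.png

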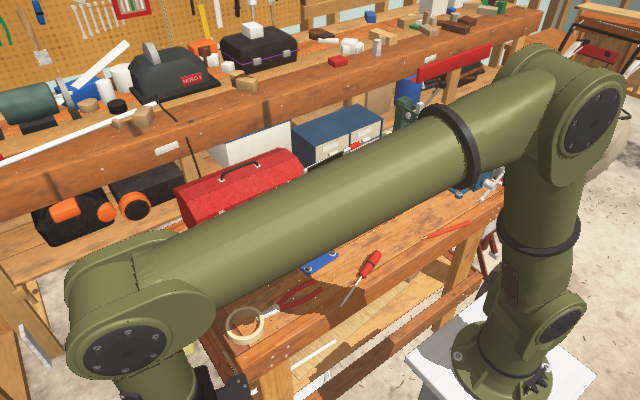

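View pics/side0.png

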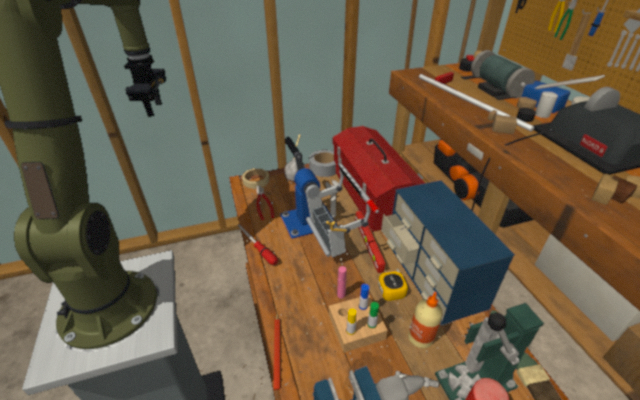

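The side view shows three markers in the block: blue (364,295), yellow (351,318) and green (374,312). A pink look-alike stands outside the block at (342,280). The tumbler is at about (315,215) and the glue bottle at (427,320). I'll enlarge it to confirm.

```bash
cat > h.py <<'E'
import numpy as np,cv2
from bench import monitor,cams
from scipy.spatial.transform import Rotation as Ro
def cal(n):
    c=cams.get_calibration(n);return c["mtx"],c["R"],np.array(c["t"]).ravel()
def ray(n,u,v,c=None):
    K,R,t=c or cal(n);d=R.T@np.linalg.inv(K)@[u,v,1];return -R.T@t,d/np.linalg.norm(d)
def onz(n,u,v,z,c=None):
    o,d=ray(n,u,v,c);return o+d*(z-o[2])/d[2]
def proj(n,X,c=None):
    K,R,t=c or cal(n);p=K@(R@np.array(X)+t);return p[:2]/p[2]
def tool():
    s=monitor.get_state();return np.array(s["position"]),Ro.from_rotvec(s["tool_rot"]).as_matrix()
def blobs(im,lo,hi,roi,amin=8):
    h=cv2.cvtColor(im,cv2.COLOR_RGB2HSV);m=cv2.inRange(h,np.array(lo),np.array(hi))
    mm=np.zeros_like(m);x0,y0,x1,y1=roi;mm[y0:y1,x0:x1]=m[y0:y1,x0:x1]
    n,_,st,ce=cv2.connectedComponentsWithStats(mm)
    return [(st[i].tolist(),ce[i].round(1).tolist()) for i in range(1,n) if st[i][4]>=amin]
E
python3 - <<'E'
from h import *
im=cv2.imread("pics/side0.png")
cv2.imwrite("pics/side0c.png",cv2.resize(im[120:360,240:460],None,fx=2.5,fy=2.5,interpolation=cv2.INTER_CUBIC)[:600])
r=im[:,:,::-1].copy();roi=(320,250,400,350)
for n,lo,hi in [("blue",(108,150,60),(125,255,255)),("yel",(22,150,120),(32,255,255)),("green",(60,120,40),(85,255,255)),("wood",(10,60,150),(22,200,255))]:
    print(n,blobs(r,lo,hi,roi))
print("cam",ray("side",0,0)[0],ray("scene",0,0)[0])
for u,v in [(315,250),(333,270),(358,335)]:print(onz("side",u,v,0))
E
```

```text
blue [([361, 284, 8, 14, 74], [364.3, 290.5])]
yel [([373, 255, 2, 5, 8], [373.4, 257.4]), ([379, 272, 21, 29, 292], [389.0, 288.1]), ([348, 308, 9, 15, 108], [351.5, 315.2])]
green [([370, 302, 9, 15, 93], [373.9, 308.7])]
wood [([386, 251, 11, 15, 60], [391.1, 257.7]), ([356, 257, 13, 17, 82], [362.6, 265.1]), ([351, 264, 8, 15, 31], [355.2, 270.8]), ([326, 266, 11, 16, 50], [331.9, 273.8]), ([370, 269, 6, 10, 34], [373.3, 273.4]), ([385, 268, 15, 5, 34], [393.7, 270.3]), ([320, 272, 8, 21, 82], [322.8, 283.6]), ([376, 278, 8, 14, 22], [379.7, 284.3]), ([371, 290, 5, 7, 17], [372.9, 293.0]), ([320, 296, 67, 54, 1851], [344.1, 323.8]), ([379, 342, 5, 8, 17], [381.2, 345.8]), ([360, 345, 14, 5, 43], [367.2, 347.7])]
cam [ 0.3204751  -0.71271923  0.79489275] [-0.14281855  0.61777669  0.92184881]
[0.5390667 0.026033  0.       ]
[ 0.56334885 -0.06160263  0.        ]
[ 0.55293108 -0.26636895  0.        ]
```

View pics/side0c.png

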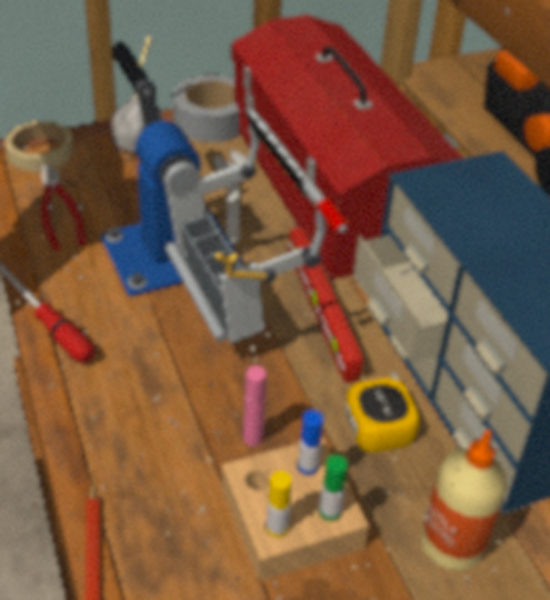

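View pics/wrist0.png

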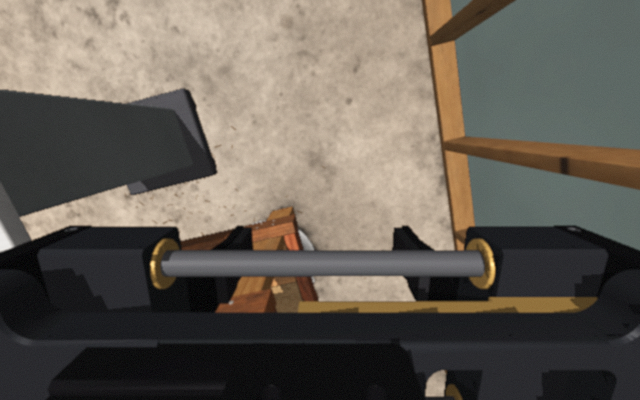

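>>> move_arm(slide=[[-28, -12, -11], [-28, -12, -11], [-28, -12, -11], [-28, -12, -11], [-28, -12, -11], [-28, -12, -11], [-28, -12, -11], [-47, -59, -11], [-47, -59, -11], [-47, -59, -11], [-47, -59, -11], [-47, -59, -11], [-47, -59, -11], [-47, -59, -11], [-47, -59, -11], [-47, -59, -11], [-47, -59, -11], [-47, -59, -11], [-47, -59, -11], [-47, -59, -11]], roll=[0, 0, 0, 0, 0, 0, 0, -0.12, -0.24, -0.24, -0.24, -0.24, -0.24, -0.24, -0.24, -0.24, -0.24, -0.24, -0.24, -0.24])

```text
time: 2.15
position: [0.4708, -0.0509, 0.3323]
tool_rot: [0.006, -3.141, -0.001]
ft_force: [-0.4, 0.4, -0.6]
grip_width: 0.998
grip_force: 0.0
```

Run:
```python
from h import *
print(tool(),monitor.get_state()["joint_positions"].round(2))
c=cal("wrist")
w=cams.get_image("wrist");np.savez("pics/w1.npz",w=w,K=c[0],R=c[1],t=c[2])
s=cams.get_image("scene");cv2.imwrite("pics/w1.png",w[:,:,::-1]);cv2.imwrite("pics/s1.png",s[:,:,::-1])
```

```text
(array([ 0.47081082, -0.05089305,  0.33229165]), array([[-9.99992633e-01, -3.80056124e-03, -5.37965899e-04],
       [-3.80096989e-03,  9.99992487e-01,  7.60655758e-04],
       [ 5.35070939e-04,  7.62694946e-04, -9.99999566e-01]])) [-0.56 -0.13  0.56  1.7   0.07  1.55  1.57]
```

View pics/w1.png

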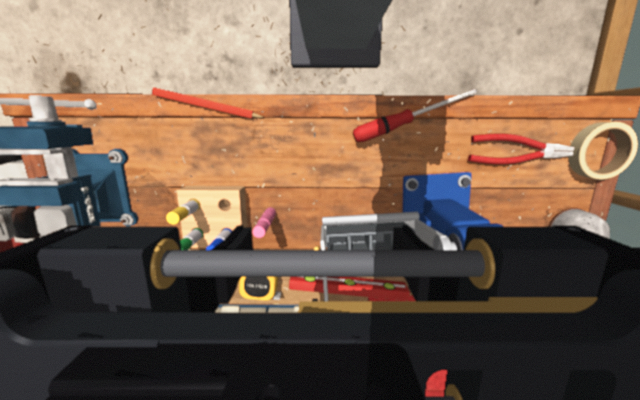

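View pics/s1.png

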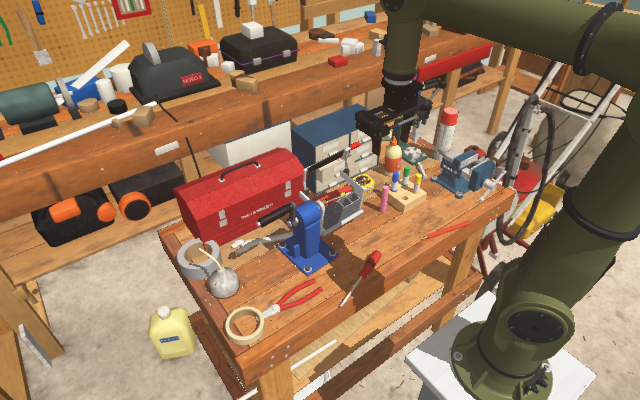

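The wrist view is partly covered by the gripper. The block is at (210,210), the rack at (365,230) and the pedestal at (440,200). I'll move outward and up for a clear overhead view.

>>> move_arm(slide=[[-4, -1, -6], [-8, -2, -8], [-12, -3, -8], [-16, -4, -8], [-18, -5, -8], [-18, -5, -8], [-18, -5, -8], [-18, -5, -8]], roll=[0, 0, 0, 0, 0, 0, 0, 0])

```text
time: 3.05
position: [0.6504, -0.1009, 0.4131]
tool_rot: [-0.006, 3.141, 0.002]
ft_force: [-0.6, -0.3, 0.2]
grip_width: 0.999
grip_force: 0.0
```

Run:
```python
from h import *
print(tool()[0],monitor.get_state()["joint_positions"].round(2))
c=cal("wrist")
w=cams.get_image("wrist");np.savez("pics/w2.npz",w=w,K=c[0],R=c[1],t=c[2])
s=cams.get_image("scene");np.save("pics/s2.npy",s);np.save("pics/d2.npy",cams.get_image("side"))
a=cv2.resize(w[0:240,140:540],None,fx=2,fy=2,interpolation=cv2.INTER_CUBIC)
cv2.imwrite("pics/w2.png",a[:,:,::-1]);cv2.imwrite("pics/s2.png",cv2.resize(s[120:290,200:440],None,fx=3.3,fy=3.3,interpolation=cv2.INTER_CUBIC)[:,:,::-1])
```

```text
[ 0.65044906 -0.10089187  0.41306172] [-0.35  0.38  0.7   1.08 -0.25  1.76  1.85]
```

View pics/w2.png

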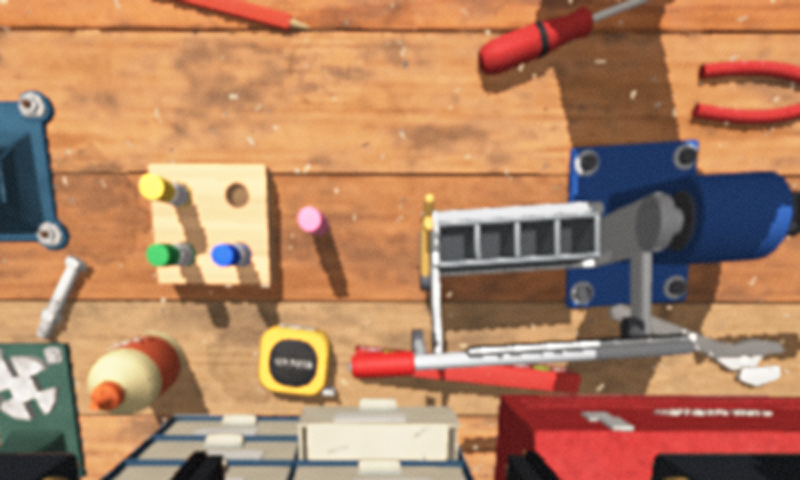

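View pics/s2.png

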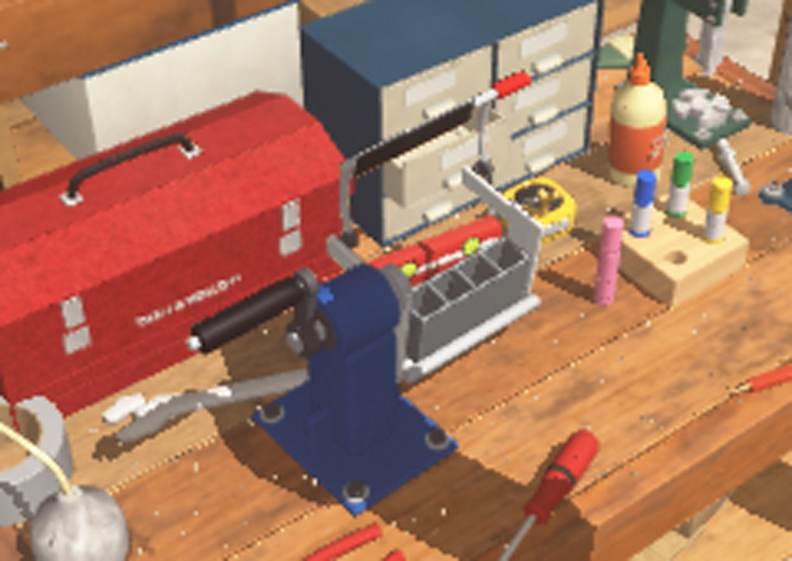

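The wrist crop (full u=140+x/2, v=y/2) shows the following:
- **Caps:** yellow (153,187), green (161,254), blue (226,254).
- **Block:** the empty hole is at (237,194). The pink look-alike stands outside the block at (310,220), so I'll leave it alone.
- **Tumbler:** pocket mouths are at (458,242), (497,240), (537,238) and (578,236). The keeper grip is at (383,362) and the base-plate bolts are at (587,161), (685,156), (583,293) and (676,288).

Now the geometry.

Run:
```python
from h import *
z=np.load("pics/w2.npz");c=(z["K"],z["R"],z["t"]);w=z["w"]
P=lambda x,y,h:onz("wrist",140+x/2,y/2,h,c).round(4)
print("cam",ray("wrist",0,0,c)[0])
for n,lo,hi in [("blue",(108,150,60),(125,255,255)),("yel",(22,120,150),(32,255,255)),("green",(60,120,40),(85,255,255))]:
    for st,ce in blobs(w,lo,hi,(200,60,270,150),20): print(n,st,ce,onz("wrist",*ce,.1,c).round(4))
print("hole",P(237,194,.036),"block corners",[P(*q,.036)[:2] for q in [(150,165),(266,165),(271,284),(158,284)]])
pk=[P(x,y,.107) for x,y in [(578,236),(537,238),(497,240),(458,242)]];print("pk",pk)
d=pk[0]-pk[3];print("yaw",np.arctan2(-d[0],d[1]),"len",np.linalg.norm(d))
b=[P(x,y,.012) for x,y in [(587,161),(685,156),(583,293),(676,288)]];print("bolts",b,np.mean(b,0))
print("hub",P(655,222,.15))
def tri(a,b):
    (o1,d1),(o2,d2)=a,b;A=np.array([d1,-d2]).T;s=np.linalg.lstsq(A,o2-o1,rcond=None)[0]
    p,q=o1+s[0]*d1,o2+s[1]*d2;return ((p+q)/2).round(4),np.linalg.norm(p-q).round(4)
S=lambda x,y:(200+x/3.3,120+y/3.3)
D=lambda x,y:(240+x/2.5,120+y/2.5)
print("handle free",tri(ray("scene",*S(197,340)),ray("side",*D(117,45))))
print("handle arm",tri(ray("scene",*S(303,287)),ray("side",*D(140,85))))
print("grip",tri(ray("scene",*S(514,85)),ray("side",*D(334,216))))
print("grip2",tri(ray("wrist",140+383/2,362/2,c),ray("side",*D(334,216))))
print("toolbox corner bottom-ish", tri(ray("scene",*S(345,165)),ray("wrist",140+500/2,398/2,c)))
```

```text
cam [ 0.58031657 -0.10069116  0.57461057]
blue [247, 123, 12, 9, 93] [252.5, 127.2] [ 0.5841 -0.2142  0.1   ]
yel [210, 89, 12, 11, 74] [215.7, 95.0] [ 0.5347 -0.2697  0.1   ]
green [214, 123, 15, 9, 115] [220.8, 127.0] [ 0.584 -0.266  0.1  ]
hole [ 0.5317 -0.2154  0.036 ] block corners [array([ 0.5075, -0.2918]), array([ 0.5071, -0.1882]), array([ 0.6115, -0.1878]), array([ 0.6119, -0.2941])]
pk [array([0.5687, 0.071 , 0.107 ]), array([0.5704, 0.0383, 0.107 ]), array([0.572 , 0.0063, 0.107 ]), array([ 0.5737, -0.0249,  0.107 ])]
yaw 0.05209047777469398 len 0.09603025564893597
bolts [array([0.4991, 0.1074, 0.012 ]), array([0.4944, 0.1982, 0.012 ]), array([0.6204, 0.1163, 0.012 ]), array([0.6152, 0.2076, 0.012 ])] [0.557275 0.157375 0.012   ]
hub [0.5598 0.1099 0.15  ]
handle free (array([0.5369, 0.3053, 0.2167]), np.float64(0.0034))
handle arm (array([0.5406, 0.2097, 0.2147]), np.float64(0.0026))
grip (array([ 0.6492, -0.0919,  0.2242]), np.float64(0.0047))
grip2 (array([ 0.6507, -0.0886,  0.2234]), np.float64(0.0033))
toolbox corner bottom-ish (array([0.7144, 0.0266, 0.1333]), np.float64(0.0455))
```

>>> move_arm(gripper=0, slide=[[5, 5, 2], [8, 10, 4], [10, 15, 6], [12, 20, 8], [14.5, 25, 10], [14.5, 30, 11], [14.5, 35, 11], [14.5, 36.3, 11], [14.5, 36.3, 11], [14.5, 36.3, 15], [14.5, 36.3, 19], [14.5, 36.3, 21], [14.5, 36.3, 21], [14, 36.3, 21], [13.5, 36.3, 21], [13.2, 36.3, 21], [12.9, 36.3, 21], [12.5, 36.3, 21], [12.2, 36.3, 21], [12, 36.3, 21]], roll=[-0.05, -0.05, -0.05, -0.05, -0.05, -0.05, -0.05, -0.05, -0.05, -0.05, -0.05, -0.05, -0.05, -0.05, -0.05, -0.05, -0.05, -0.05, -0.05, -0.05])

```text
time: 5.2
position: [0.5303, 0.2612, 0.2025]
tool_rot: [0.083, -3.14, -0.001]
ft_force: [-1.4, 1.3, 0.7]
grip_width: 0.003
grip_force: 1.0
```

>>> move_arm(gripper=4.5, slide=[[2, 0, 0], [2, 0, -5], [2, 0, -10], [2, -5, -15], [0, -9, -19], [-2, -14, -21], [-4, -19, -21], [-6, -24, -21], [-8, -29, -21], [-10, -34, -21], [-10, -36.8, -21], [-10, -36.8, -21], [-10, -36.8, -21]], roll=[0, 0, 0, 0, 0, 0, 0, 0, 0, 0, 0, 0, 0])

```text
time: 6.5
position: [0.6491, -0.1084, 0.412]
tool_rot: [0.067, -3.14, 0.007]
ft_force: [-0.8, -0.1, 0.2]
grip_width: 0.518
grip_force: 0.0
```

Run:
```python
from h import *
print(tool(),monitor.get_state()["joint_positions"].round(2))
c=cal("wrist")
w=cams.get_image("wrist");np.savez("pics/w3.npz",w=w,K=c[0],R=c[1],t=c[2])
for n,lo,hi in [("blue",(108,150,60),(125,255,255)),("yel",(22,120,150),(32,255,255)),("green",(60,120,40),(85,255,255))]:
    for st,ce in blobs(w,lo,hi,(190,60,290,150),20): print(n,st,ce,onz("wrist",*ce,.1,c).round(4))
a=cv2.resize(w[80:200,320:620],None,fx=2.6,fy=2.6,interpolation=cv2.INTER_CUBIC)
cv2.imwrite("pics/w3.png",a[:,:,::-1])
```

```text
(array([ 0.64911246, -0.10840536,  0.4119664 ]), array([[-9.99087794e-01, -4.26982574e-02, -6.62141880e-04],
       [-4.26946998e-02,  9.99077186e-01, -4.68387602e-03],
       [ 8.61524190e-04, -4.65133341e-03, -9.99988811e-01]])) [-0.34  0.38  0.71  1.09 -0.24  1.75  1.9 ]
blue [254, 122, 12, 9, 90] [259.7, 126.0] [ 0.5845 -0.2141  0.1   ]
yel [218, 84, 13, 13, 62] [224.2, 91.3] [ 0.5336 -0.2697  0.1   ]
green [221, 120, 15, 9, 114] [227.8, 124.1] [ 0.5838 -0.2662  0.1   ]
```

View pics/w3.png

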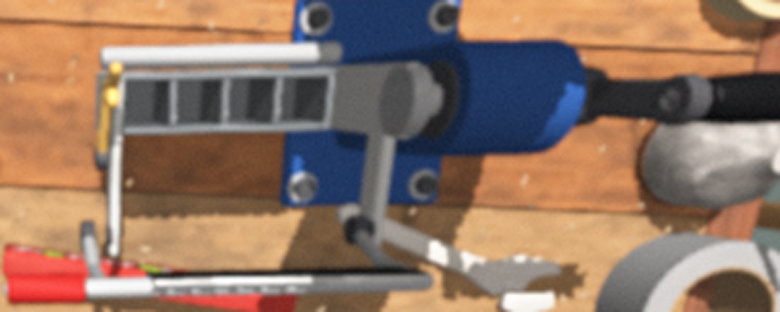

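After levelling, the pocket mouths are at crop (147,103), (199,102), (251,101) and (304,100). The rack, shaft and handle (700,98) now line up.

Run:
```python
from h import *
z=np.load("pics/w3.npz");c=(z["K"],z["R"],z["t"])
P=lambda x,y,h:onz("wrist",320+x/2.6,80+y/2.6,h,c).round(4)
for q in [(304,100),(251,101),(199,102),(147,103)]:print(P(*q,.107))
print("handle line",P(690,98,.215),"pedestal",P(520,97,.181),"bar",P(200,284,.22),"grip",P(45,290,.22))
p,R=tool()
for n,t in [("blue",[.5845,-.2141,.079]),("green",[.5838,-.2662,.079]),("yellow",[.534,-.2697,.079])]:print(n,(R.T@(np.array(t)-p)*100).round(1))
```

```text
[0.5607 0.0703 0.107 ]
[0.5626 0.0379 0.107 ]
[0.5646 0.0061 0.107 ]
[ 0.5665 -0.0257  0.107 ]
handle line [0.5563 0.2095 0.215 ] pedestal [0.5574 0.1525 0.181 ] bar [ 0.6546 -0.0119  0.22  ] grip [ 0.661  -0.0885  0.22  ]
blue [  7.  -10.5  33.3]
green [  7.3 -15.7  33.4]
yellow [ 12.3 -15.9  33.4]
```

>>> move_arm(gripper=4.5, slide=[[2, -3, 4], [4, -6, 8], [6, -9, 12], [7, -10.5, 16], [7, -10.5, 20.5], [7, -10.5, 25], [7, -10.5, 28], [7, -10.5, 31], [7, -10.5, 33.5], [7, -10.5, 33.5], [7, -10.5, 33.5]], roll=[0, 0, 0, 0, 0, 0, 0, 0, 0, 0, 0])

```text
time: 7.65
position: [0.5855, -0.2088, 0.0781]
tool_rot: [-0.085, 3.14, 0.0]
ft_force: [0.4, -0.6, 0.6]
grip_width: 0.517
grip_force: 0.0
```

>>> move_arm(gripper=1, squeeze=20, slide=[[0, 0, 0], [0, 0, 0], [0, 0, 0], [0, 0, 0], [0, 0, 0], [0, 0, -3], [0, 0, -6], [0, 0, -9], [0, 0, -12], [0, 0, -14], [0, 0, -14]], roll=[0, 0, 0, 0, 0, 0, 0, 0, 0, 0, 0])

```text
time: 8.75
position: [0.5864, -0.2105, 0.2206]
tool_rot: [-0.082, 3.135, -0.001]
ft_force: [0.5, 0.3, -1.7]
grip_width: 0.219
grip_force: 19.3
```

```bash
cat > pos.py <<'E'
from h import *
import sys
p,R=tool()
def to(*t): return (R.T@(np.array(t)-p)*100).round(2)
E
python3 - <<'E'
from pos import *
print(p,R.round(3))
print("pk1",to(.5626,.0379,.156),"pk2",to(.5646,.0061,.156))
w=cams.get_image("side")
cv2.imwrite("pics/d4.png",cv2.resize(w[130:350,280:440],None,fx=2.5,fy=2.5)[:,:,::-1])
E
```

```text
[ 0.58635506 -0.21047954  0.22063328] [[-0.999 -0.052  0.005]
 [-0.052  0.999 -0.   ]
 [-0.005 -0.001 -1.   ]]
pk1 [ 1.11 24.93  6.44] pk2 [ 1.07 21.75  6.45]
```

View pics/d4.png

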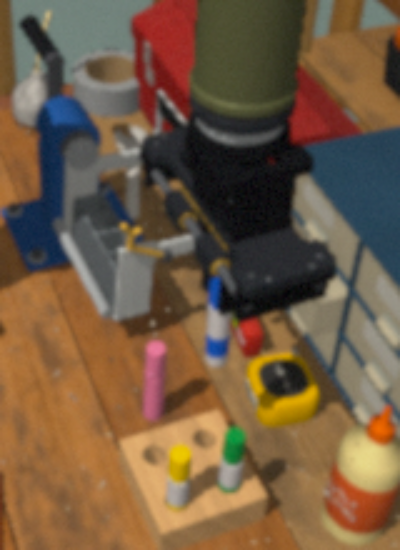

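Blue is held.

>>> move_arm(slide=[[0, 0, -4], [0, 0, -6], [0, 4, -6], [0.4, 8, -6], [0.8, 12, -6], [1, 16, -6], [1, 20, -6], [1, 21.7, -6], [1, 21.7, -6], [1, 21.7, -6], [1, 21.7, -2], [1, 21.7, 2], [1, 21.7, 4.5], [1, 21.7, 6.4], [1, 21.7, 6.4], [1, 21.7, 6.4]], roll=[0, 0, 0, 0, 0, 0, 0, 0, 0, 0, 0, 0, 0, 0, 0, 0])

```text
time: 10.4
position: [0.5634, 0.0044, 0.1536]
tool_rot: [0.078, -3.14, 0.001]
ft_force: [0.0, -1.1, -0.9]
grip_width: 0.222
grip_force: 19.8
```

Run:
```python
from pos import *
s=monitor.get_state();print(p,R.round(3),s["ft_force"],s["grip_width"])
print(to(.5646,.0061,.156))
im=cams.get_image("side");print(blobs(im,(108,150,60),(125,255,255),(320,180,365,260)),proj("side",[.5646,.0061,.167]))
```

```text
[0.56342134 0.00436174 0.15360022] [[-0.999 -0.05  -0.001]
 [-0.05   0.999 -0.001]
 [ 0.001 -0.001 -1.   ]] [ 0.00198039 -1.12156075 -0.85640492] 0.2217009469881971
[-0.13  0.17 -0.24]
[([321, 205, 4, 9, 30], [322.5, 209.0]), ([322, 226, 7, 4, 22], [324.6, 227.2])] [325.81992443 207.86699521]
```

>>> move_arm(gripper=3.5, slide=[[0, 0, 0], [0, 0, 0], [0, 0, 0], [0, 0, -4], [0, 0, -9], [0, 0, -14], [-3, -4, -18], [-6, -8, -21], [-8, -12, -25], [-8, -12, -26], [-8, -12, -26]], roll=[0, 0, 0, 0, 0, 0, 0, 0, 0, 0, 0])

```text
time: 11.55
position: [0.6513, -0.1145, 0.4174]
tool_rot: [-0.073, 3.135, -0.008]
ft_force: [-1.2, -0.5, 0.2]
grip_width: 0.403
grip_force: 0.0
```

```bash
cat > look.py <<'E'
from pos import *
c=cal("wrist");w=cams.get_image("wrist")
print(p)
for n,lo,hi in [("blue",(108,150,60),(125,255,255)),("yel",(22,120,150),(32,255,255)),("green",(60,120,40),(85,255,255))]:
    for st,ce in blobs(w,lo,hi,(180,60,450,150),20):
        for h in (.1,.15):print(n,st,ce,h,onz("wrist",*ce,h,c).round(4))
E
python3 - <<'E'
from look import *
a=cv2.resize(w[60:210,180:480],None,fx=2.6,fy=2.6,interpolation=cv2.INTER_CUBIC)
cv2.imwrite("pics/w5.png",a[:,:,::-1])
E
```

```text
[ 0.65128844 -0.11447019  0.41741143]
blue [436, 88, 14, 6, 35] [441.5, 91.8] 0.1 [0.5228 0.0693 0.1   ]
blue [436, 88, 14, 6, 35] [441.5, 91.8] 0.15 [0.5288 0.0499 0.15  ]
blue [400, 111, 16, 14, 182] [407.8, 117.7] 0.1 [0.5648 0.0207 0.1   ]
blue [400, 111, 16, 14, 182] [407.8, 117.7] 0.15 [0.5664 0.0064 0.15  ]
blue [432, 130, 18, 20, 270] [441.4, 137.6] 0.1 [0.5938 0.0805 0.1   ]
blue [432, 130, 18, 20, 270] [441.4, 137.6] 0.15 [0.5924 0.0599 0.15  ]
yel [224, 81, 13, 14, 72] [229.7, 88.9] 0.1 [ 0.5341 -0.269   0.1   ]
yel [224, 81, 13, 14, 72] [229.7, 88.9] 0.15 [ 0.5389 -0.253   0.15  ]
green [228, 118, 14, 9, 105] [234.6, 121.7] 0.1 [ 0.5844 -0.2629  0.1   ]
green [228, 118, 14, 9, 105] [234.6, 121.7] 0.15 [ 0.584  -0.2476  0.15  ]
```

View pics/w5.png

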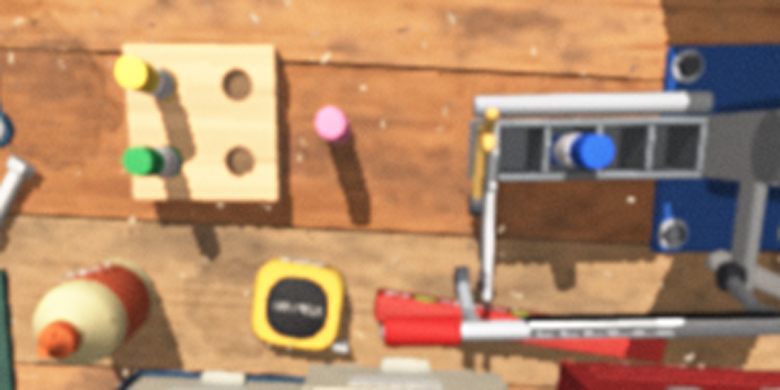

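Blue stands in pocket 2 (585,150 in the crop). Next is green at (140,160).

>>> move_arm(gripper=4.5, slide=[[2, -4, 4], [4, -8, 8], [6, -12, 12], [7.4, -14.5, 16], [7.4, -14.5, 20.5], [7.4, -14.5, 25], [7.4, -14.5, 25], [7.4, -14.5, 25]], roll=[0, 0, 0, 0, 0, 0, 0, 0])

```text
time: 12.4
position: [0.5821, -0.2556, 0.1611]
tool_rot: [0.085, -3.136, -0.004]
ft_force: [-0.2, 0.1, 0.5]
grip_width: 0.518
grip_force: 0.0
```

```bash
python3 -c "
from pos import *
print(p,to(.5844,-.2629,.077))"
```

```text
[ 0.58208084 -0.25563252  0.16110283] [-0.23 -0.76  8.41]
```

>>> move_arm(slide=[[-0.2, -0.75, 3], [-0.2, -0.75, 6], [-0.2, -0.75, 8.4], [-0.2, -0.75, 8.4], [-0.2, -0.75, 8.4]], roll=[0, 0, 0, 0, 0])

```text
time: 12.9
position: [0.5877, -0.2652, 0.0819]
tool_rot: [-0.085, 3.138, -0.001]
ft_force: [-0.2, 0.0, 0.2]
grip_width: 0.516
grip_force: 0.0
```

>>> move_arm(gripper=1, squeeze=20, slide=[[0, 0, 0], [0, 0, 0], [0, 0, 0], [0, 0, 0], [0, 0, -3], [0, 0, -7], [0, 0, -11], [0, 0, -15], [0, 0, -19.5], [0, 0, -19.5]], roll=[0, 0, 0, 0, 0, 0, 0, 0, 0, 0])

```text
time: 13.9
position: [0.5882, -0.2677, 0.2818]
tool_rot: [-0.081, 3.13, -0.006]
ft_force: [0.4, -1.4, -0.9]
grip_width: 0.223
grip_force: 20.0
```

```bash
python3 -c "
from pos import *
print(p,to(.5626,.0379,.27),to(.5626,.0379,.156))"
```

```text
[ 0.58816582 -0.26767877  0.28183881] [ 0.98 30.65  1.04] [ 1.1  30.7  12.44]
```

>>> move_arm(slide=[[0, 4, 0], [0, 8, 0], [0.2, 12.5, 0], [0.4, 17, 0], [0.6, 21, 0], [0.8, 25, 0], [0.8, 29, 0.5], [0.8, 30.6, 1], [0.8, 30.6, 1], [0.8, 30.6, 1]], roll=[0, 0, 0, 0, 0, 0, 0, 0, 0, 0])

```text
time: 14.9
position: [0.5617, 0.0379, 0.2642]
tool_rot: [0.08, -3.14, 0.002]
ft_force: [-0.4, -0.1, 0.1]
grip_width: 0.22
grip_force: 20.0
```

```bash
python3 -c "
from pos import *
print(p,to(.5656,.0379,.156))"
```

```text
[0.56171469 0.03787376 0.26417567] [-0.4  -0.   10.82]
```

>>> move_arm(slide=[[-0.3, 0, 4], [-0.3, 0, 7], [-0.3, 0, 9], [-0.3, 0, 10.8], [-0.3, 0, 10.8], [-0.3, 0, 10.8]], roll=[0, 0, 0, 0, 0, 0])

```text
time: 15.5
position: [0.5652, 0.0376, 0.1571]
tool_rot: [-0.077, 3.14, -0.001]
ft_force: [1.1, 0.3, -1.0]
grip_width: 0.216
grip_force: 20.0
```

```bash
python3 -c "
from pos import *
print(p,to(.5656,.0379,.156),monitor.get_state()['ft_force'])
im=cams.get_image('side');print(blobs(im,(60,120,40),(85,255,255),(280,160,400,260)),proj('side',[.5626,.0379,.167]))"
```

```text
[0.56524867 0.03757853 0.15714706] [-0.04  0.03  0.11] [ 1.13002375  0.29768515 -0.98098693]
[([318, 196, 4, 11, 29], [319.2, 200.5]), ([319, 218, 3, 4, 10], [319.9, 219.8])] [321.29727823 200.77131462]
```

>>> move_arm(gripper=3.5, slide=[[0, 0, 0], [0, 0, 0], [0, 0, 0], [0, 0, -4], [0, 0, -9], [0, 0, -14], [-3, -4, -18], [-6, -8, -21], [-8, -13, -25], [-8, -15, -25.5], [-8, -15, -25.5], [-8, -15, -25.5]], roll=[0, 0, 0, 0, 0, 0, 0, 0, 0, 0, 0, 0])

```text
time: 16.75
position: [0.6527, -0.1085, 0.4123]
tool_rot: [-0.076, 3.139, -0.002]
ft_force: [0.4, -0.4, -0.0]
grip_width: 0.402
grip_force: 0.0
```

Run:
```python
from look import *
print(monitor.get_state()["joint_positions"].round(2),R.round(3).tolist())
y=onz("wrist",*[ce for st,ce in blobs(w,(22,120,150),(32,255,255),(180,60,300,150),40)][0],.1,c)
print(to(y[0],y[1],.17))
```

```text
[ 0.6527413  -0.1085312   0.41232538]
blue [433, 79, 17, 15, 66] [443.2, 89.2] 0.1 [0.519  0.0767 0.1   ]
blue [433, 79, 17, 15, 66] [443.2, 89.2] 0.15 [0.5257 0.0569 0.15  ]
blue [396, 111, 16, 14, 178] [403.7, 117.7] 0.1 [0.5651 0.0197 0.1   ]
blue [396, 111, 16, 14, 178] [403.7, 117.7] 0.15 [0.5669 0.0059 0.15  ]
blue [429, 129, 21, 21, 335] [440.2, 138.0] 0.1 [0.5942 0.0838 0.1   ]
blue [429, 129, 21, 21, 335] [440.2, 138.0] 0.15 [0.5929 0.0632 0.15  ]
yel [219, 80, 14, 13, 77] [224.9, 87.4] 0.1 [ 0.533 -0.268  0.1  ]
yel [219, 80, 14, 13, 77] [224.9, 87.4] 0.15 [ 0.5382 -0.2515  0.15  ]
green [416, 113, 19, 13, 191] [425.1, 119.3] 0.1 [0.5659 0.0547 0.1   ]
green [416, 113, 19, 13, 191] [425.1, 119.3] 0.15 [0.5676 0.0372 0.15  ]
[-0.34  0.39  0.71  1.08 -0.25  1.76  1.91] [[-0.999, -0.048, 0.001], [-0.048, 0.999, -0.002], [-0.001, -0.002, -1.0]]
[ 12.76 -15.32  24.24]
```

>>> move_arm(gripper=4.5, slide=[[2, -3, 2], [4, -6, 4], [6, -8, 6], [8, -10, 8], [10, -12, 10], [12, -14, 12], [12.8, -15.3, 14], [12.8, -15.3, 16], [12.8, -15.3, 18], [12.8, -15.3, 20], [12.8, -15.3, 22], [12.8, -15.3, 24], [12.8, -15.3, 24], [12.8, -15.3, 24], [12.8, -15.3, 24]], roll=[0.14, 0.28, 0.42, 0.56, 0.7, 0.84, 0.98, 1.12, 1.26, 1.4, 1.54, 1.57, 1.57, 1.57, 1.57])

```text
time: 18.3
position: [0.5335, -0.2647, 0.1725]
tool_rot: [2.159, 2.281, 0.002]
ft_force: [0.7, 0.5, 0.3]
grip_width: 0.515
grip_force: 0.0
```

```bash
python3 -c "
from pos import *
print(p,R.round(3).tolist(),to(.533,-.268,.081),monitor.get_state()['joint_positions'].round(2))"
```

```text
[ 0.53347593 -0.26465678  0.17254982] [[-0.055, 0.998, 0.002], [0.998, 0.055, 0.0], [0.0, 0.002, -1.0]] [-0.33 -0.08  9.15] [-0.4   0.35  1.    1.69 -0.31  1.27  0.72]
```

>>> move_arm(slide=[[-0.3, 0, 3], [-0.3, 0, 6], [-0.3, 0, 9], [-0.3, 0, 9.1], [-0.3, 0, 9.1]], roll=[0, 0, 0, 0, 0])

```text
time: 18.8
position: [0.5333, -0.2685, 0.0815]
tool_rot: [2.161, 2.279, 0.0]
ft_force: [0.1, 1.2, 0.6]
grip_width: 0.515
grip_force: 0.0
```

>>> move_arm(gripper=1, squeeze=20, slide=[[0, 0, 0], [0, 0, 0], [0, 0, 0], [0, 0, 0], [0, 0, -3], [0, 0, -7], [0, 0, -11], [0, 0, -15], [0, 0, -19.5], [0, 0, -19.5]], roll=[0, 0, 0, 0, 0, 0, 0, 0, 0, 0])

```text
time: 19.8
position: [0.5352, -0.2705, 0.282]
tool_rot: [2.156, 2.272, 0.007]
ft_force: [-0.5, -0.8, -1.0]
grip_width: 0.219
grip_force: 20.0
```

```bash
python3 -c "
from pos import *
print(p,R.round(3).tolist(),to(.5607,.0703,.28),monitor.get_state()['joint_positions'].round(2))"
```

```text
[ 0.53521494 -0.27054378  0.28198273] [[-0.053, 0.999, 0.01], [0.999, 0.053, -0.003], [-0.004, 0.01, -1.0]] [33.9   4.34  0.11] [-0.43  0.28  1.05  1.53 -0.25  1.46  0.68]
```

>>> move_arm(slide=[[4, 0.5, 0], [8, 1, 0], [12, 1.5, 0], [16, 2, 0], [20, 2.5, 0], [24, 3, 0], [28, 3.5, 0], [32, 4, 0], [33.9, 4.2, 0], [33.9, 4.2, 0], [33.9, 4.2, 0], [33.9, 4.2, 0]], roll=[0, 0, 0, 0, 0, 0, 0, 0, 0, 0, 0, 0])

```text
time: 21.0
position: [0.5569, 0.0697, 0.2756]
tool_rot: [2.165, 2.275, -0.001]
ft_force: [-1.1, -1.4, -1.3]
grip_width: 0.217
grip_force: 20.0
```

```bash
python3 -c "
from pos import *
print(p,R.round(3).tolist(),to(.5612,.071,.174),monitor.get_state()['joint_positions'].round(2))"
```

```text
[0.55690538 0.06967913 0.27560814] [[-0.049, 0.999, 0.0], [0.999, 0.049, -0.001], [-0.001, 0.0, -1.0]] [ 0.12  0.43 10.16] [-0.97  0.14  0.88  1.62 -0.11  1.43 -0.02]
```

>>> move_arm(slide=[[0.1, 0.4, 3], [0.1, 0.4, 6], [0.1, 0.4, 8], [0.1, 0.4, 9.5], [0.1, 0.4, 10.5], [0.1, 0.4, 10.5], [0.1, 0.4, 10.5]], roll=[0, 0, 0, 0, 0, 0, 0])

```text
time: 21.7
position: [0.5613, 0.0731, 0.1713]
tool_rot: [2.162, 2.278, 0.001]
ft_force: [0.0, -0.2, -1.0]
grip_width: 0.219
grip_force: 20.0
```

```bash
python3 -c "
from pos import *
print(p,to(.5612,.071,.170),monitor.get_state()['ft_force'])
im=cams.get_image('side');print(blobs(im,(22,120,150),(32,255,255),(280,150,400,260)),proj('side',[.5607,.0703,.182]))"
```

```text
[0.56130636 0.07309202 0.17129474] [-0.21 -0.02  0.13] [ 0.0229969  -0.15860873 -0.9847997 ]
[([314, 209, 4, 4, 10], [315.2, 210.5])] [316.88879911 189.4396712 ]
```

>>> move_arm(slide=[[-0.25, 0, 0.1], [-0.25, 0, 0.1]], roll=[0, 0])

```text
time: 21.95
position: [0.5614, 0.0708, 0.1702]
tool_rot: [2.162, 2.279, 0.002]
ft_force: [-0.1, -0.1, -0.6]
grip_width: 0.216
grip_force: 20.0
```

>>> move_arm(gripper=3.5, slide=[[0, 0, 0], [0, 0, 0], [0, 0, 0], [0, 0, 0], [0, 0, -4], [0, 0, -8], [-4, 0, -12], [-8, 2, -16], [-12, 4, -20], [-16, 6, -23], [-17, 8, -24], [-17, 8, -24]], roll=[0, 0, 0, 0, 0, 0, -0.14, -0.28, -0.42, -0.56, -0.7, -0.84])

```text
time: 23.15
position: [0.6522, -0.1005, 0.4107]
tool_rot: [1.045, 2.958, -0.008]
ft_force: [-0.5, 0.3, -0.8]
grip_width: 0.4
grip_force: 0.0
```

>>> move_arm(gripper=0, slide=[[0, 0, 0], [0, 0, 0], [0, 0, 0], [0, 0, 0], [0, 0, 0], [0, 0, 0], [0, 0, 0], [0, 0, 0]], roll=[-0.14, -0.28, -0.42, -0.56, -0.7, -0.73, -0.73, -0.73])

```text
time: 23.95
position: [0.6498, -0.0944, 0.4095]
tool_rot: [0.078, -3.141, -0.0]
ft_force: [0.7, -0.0, 0.3]
grip_width: 0.008
grip_force: 0.0
```

Run:
```python
from look import *
print(R.round(3).tolist(),monitor.get_state()["joint_positions"].round(2))
np.savez("pics/w6.npz",w=w,K=c[0],R=c[1],t=c[2])
d=cams.get_image("side");a=cv2.resize(w[60:210,240:540],None,fx=2.6,fy=2.6,interpolation=cv2.INTER_CUBIC)
b=np.zeros((210,780,3),np.uint8);b[:,:390]=cv2.resize(d[150:255,280:475],(390,210),interpolation=cv2.INTER_CUBIC)
cv2.imwrite("pics/w6.png",np.vstack([a,b])[:,:,::-1])
```

```text
[ 0.64982571 -0.09440719  0.40949655]
blue [426, 80, 24, 25, 249] [442.7, 90.9] 0.1 [0.5182 0.0898 0.1   ]
blue [426, 80, 24, 25, 249] [442.7, 90.9] 0.15 [0.5247 0.0699 0.15  ]
blue [387, 113, 15, 14, 170] [394.5, 119.6] 0.1 [0.5653 0.019  0.1   ]
blue [387, 113, 15, 14, 170] [394.5, 119.6] 0.15 [0.5668 0.0067 0.15  ]
blue [422, 131, 28, 19, 439] [435.9, 139.8] 0.1 [0.5936 0.0907 0.1   ]
blue [422, 131, 28, 19, 439] [435.9, 139.8] 0.15 [0.5922 0.0708 0.15  ]
yel [429, 114, 18, 14, 181] [438.5, 119.8] 0.1 [0.562 0.09  0.1  ]
yel [429, 114, 18, 14, 181] [438.5, 119.8] 0.15 [0.5639 0.0702 0.15  ]
green [407, 115, 17, 14, 173] [415.2, 121.4] 0.1 [0.5664 0.0528 0.1   ]
green [407, 115, 17, 14, 173] [415.2, 121.4] 0.15 [0.5678 0.0369 0.15  ]
[[-0.999, -0.05, -0.0], [-0.05, 0.999, 0.0], [0.0, 0.0, -1.0]] [-0.38  0.38  0.73  1.1  -0.25  1.75  1.89]
```

View pics/w6.png

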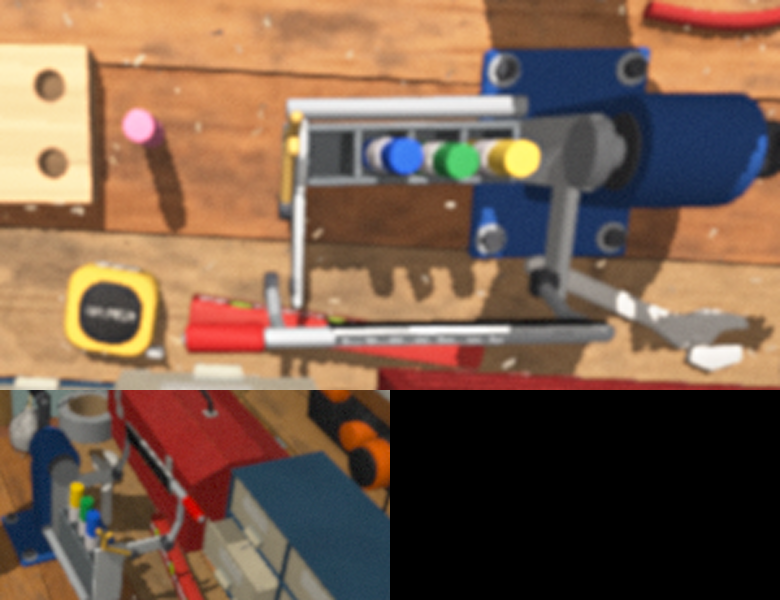

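All three markers are seated in pockets 2, 1 and 0, and the keeper grip is at (227,338). Before pushing the keeper I'll check clearance behind it to the drawer, cabinet and toolbox.

Run:
```python
from pos import *
z=np.load("pics/w2.npz");c=(z["K"],z["R"],z["t"])
z6=np.load("pics/w6.npz");c6=(z6["K"],z6["R"],z6["t"])
def tri(a,b):
    (o1,d1),(o2,d2)=a,b;A=np.array([d1,-d2]).T;s=np.linalg.lstsq(A,o2-o1,rcond=None)[0]
    p,q=o1+s[0]*d1,o2+s[1]*d2;return ((p+q)/2).round(4),np.linalg.norm(p-q).round(4)
S=lambda x,y:ray("scene",200+x/3.3,120+y/3.3)
D=lambda x,y:ray("side",240+x/2.5,120+y/2.5)
W=lambda x,y:ray("wrist",140+x/2,y/2,c)
W6=lambda x,y:ray("wrist",240+x/2.6,60+y/2.6,c6)
print("drawer corner",tri(D(357,238),W(455,408)),tri(D(357,238),S(395,152)))
print("drawer -y corner",tri(D(400,300),W(300,408)))
print("cab corner",tri(D(390,185),S(382,85)))
print("toolbox corner low", tri(D(335,280),S(345,235)),"front lid",tri(S(340,165),D(348,170)))
d=cams.get_image("side");w=z6["w"]
print(blobs(d,(0,200,120),(5,255,255),(360,190,390,225)))
print("grip",tri(W6(227,338),ray("side",*[373.5,206.5])),[onz("wrist",240+x/2.6,60+338/2.6,.218,c6).round(4) for x in (187,267)])
```

```text
drawer corner (array([ 0.711 , -0.026 ,  0.1277]), np.float64(0.0097)) (array([ 0.7249, -0.019 ,  0.1264]), np.float64(0.0144))
drawer -y corner (array([ 0.6999, -0.15  ,  0.1541]), np.float64(0.0011))
cab corner (array([ 0.7524, -0.0216,  0.1911]), np.float64(0.0074))
toolbox corner low (array([0.7356, 0.028 , 0.0288]), np.float64(0.0337)) front lid (array([0.7326, 0.0503, 0.1529]), np.float64(0.0169))
[([372, 190, 9, 8, 25], [376.3, 193.6]), ([372, 203, 10, 13, 74], [376.1, 208.7]), ([360, 214, 5, 7, 23], [361.6, 217.0])]
grip (array([ 0.6569, -0.0858,  0.22  ]), np.float64(0.0058)) [array([ 0.6612, -0.1064,  0.218 ]), array([ 0.6592, -0.0667,  0.218 ])]
```

>>> move_arm(gripper=5, slide=[[-1, 0.7, 1], [-1, 0.7, 2], [-1, 0.7, 3], [-1, 0.7, 4], [-1, 0.7, 5], [-1, 0.7, 6], [-1, 0.7, 7], [-1, 0.7, 8], [-1, 0.7, 9], [-1, 0.7, 10], [-1, 0.7, 11], [-1, 0.7, 11], [-1, 0.7, 11], [-1, 0.7, 11]], roll=[0.14, 0.28, 0.42, 0.56, 0.7, 0.84, 0.98, 1.12, 1.26, 1.4, 1.54, 1.57, 1.57, 1.57])

```text
time: 25.5
position: [0.6597, -0.0869, 0.3003]
tool_rot: [2.159, 2.281, 0.001]
ft_force: [-0.2, 0.1, -0.0]
grip_width: 0.576
grip_force: 0.0
```

```bash
python3 -c "
from pos import *
print(p,R.round(3).tolist(),to(.66,-.087,.199),monitor.get_state()['joint_positions'].round(2))"
```

```text
[ 0.65970135 -0.08691971  0.30027182] [[-0.055, 0.998, 0.001], [0.998, 0.055, -0.0], [-0.0, 0.001, -1.0]] [-1.000e-02  2.000e-02  1.013e+01] [-0.59  0.47  1.    1.31 -0.39  1.56  0.42]
```

>>> move_arm(slide=[[0, 0, 3], [0, 0, 6], [0, 0, 8], [0, 0, 10], [0, 0, 10], [0, 0, 10]], roll=[0, 0, 0, 0, 0, 0])

```text
time: 26.1
position: [0.6598, -0.087, 0.2004]
tool_rot: [2.16, 2.28, 0.001]
ft_force: [0.3, 0.4, 1.0]
grip_width: 0.575
grip_force: 0.0
```

>>> move_arm(gripper=1, squeeze=12, slide=[[0, 0, 0], [0, 0, 0], [0, 0, 0], [0, 0, 0], [0, 0, 0], [0, 0, 0]], roll=[0, 0, 0, 0, 0, 0])

```text
time: 26.7
position: [0.6598, -0.0868, 0.1998]
tool_rot: [2.161, 2.279, 0.001]
ft_force: [-0.1, -0.0, 0.4]
grip_width: 0.18
grip_force: 12.0
```

>>> move_arm(slide=[[0, -0.7, 0], [0, -1.3, -0.1], [0, -1.9, -0.1], [0, -2.5, 0], [0, -3.1, 0.15], [0, -3.7, 0.3], [0, -4.3, 0.55], [0, -4.85, 0.8], [0, -5.4, 1.1], [0, -5.9, 1.4], [0, -6.4, 1.8], [0, -6.85, 2.15], [0, -7.3, 2.55], [0, -7.7, 3], [0, -8, 3.5], [0, -8.4, 4], [0, -8.4, 4]], roll=[0, 0, 0, 0, 0, 0, 0, 0, 0, 0, 0, 0, 0, 0, 0, 0, 0])

```text
time: 28.4
position: [0.5767, -0.0914, 0.1596]
tool_rot: [2.16, 2.278, 0.003]
ft_force: [7.0, -2.4, 1.6]
grip_width: 0.178
grip_force: 12.0
```

>>> move_arm(slide=[[0, 0.1, 0.4], [0, 0, 0.75], [0, -0.1, 1.1], [0, -0.2, 1.4], [0, -0.2, 1.7], [0, -0.2, 1.7]], roll=[0, 0, 0, 0, 0, 0])

```text
time: 29.0
position: [0.5725, -0.0918, 0.1437]
tool_rot: [-2.161, -2.277, 0.001]
ft_force: [-4.4, -1.1, 14.1]
grip_width: 0.178
grip_force: 12.0
```

Run:
```python
from pos import *
print(p,monitor.get_state()["ft_force"])
d=cams.get_image("side");s=cams.get_image("scene")
a=cv2.resize(d[140:260,270:400],None,fx=3,fy=3,interpolation=cv2.INTER_CUBIC)
b=cv2.resize(s[110:230,240:370],None,fx=3,fy=3,interpolation=cv2.INTER_CUBIC)
cv2.imwrite("pics/k.png",np.hstack([a,b])[:,:,::-1])
```

```text
[ 0.57247878 -0.09180084  0.1437477 ] [-4.4440996  -1.12027598 14.07298214]
```

View pics/k.png

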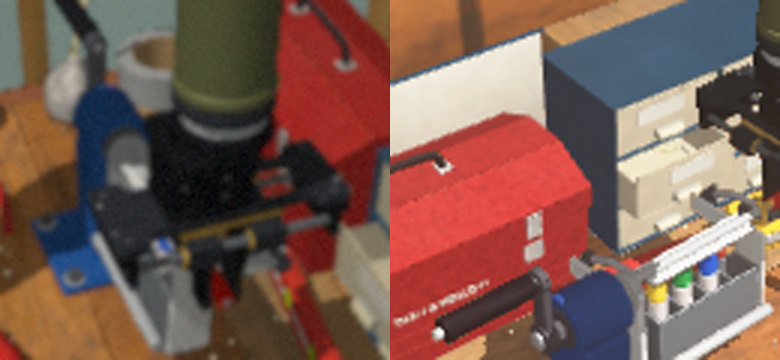

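>>> move_arm(squeeze=20, slide=[[0, 0, 0.2], [0, 0, 0.3], [0, 0, 0.3], [0, 0, 0]], roll=[0, 0, 0, 0])

```text
time: 29.5
position: [0.5723, -0.0918, 0.1439]
tool_rot: [-2.161, -2.277, 0.001]
ft_force: [-1.7, -1.5, 1.4]
grip_width: 0.173
grip_force: 20.0
```

>>> move_arm(gripper=5, slide=[[0, 0, 0], [0, 0, 0], [0, 0, 0], [0, 0, 0], [0, 0, 0], [0, 0, -4], [0, 0, -8], [0, 0, -12], [0, 0, -16], [0, 0, -16]], roll=[0, 0, 0, 0, 0, 0, 0, 0, 0, 0])

```text
time: 30.5
position: [0.5761, -0.0925, 0.3079]
tool_rot: [2.157, 2.275, 0.009]
ft_force: [0.4, 0.4, 0.1]
grip_width: 0.575
grip_force: 0.0
```

Run:
```python
from pos import *
def tri(a,b):
    (o1,d1),(o2,d2)=a,b;A=np.array([d1,-d2]).T;s=np.linalg.lstsq(A,o2-o1,rcond=None)[0]
    p,q=o1+s[0]*d1,o2+s[1]*d2;return ((p+q)/2).round(4),np.linalg.norm(p-q).round(4)
print(p,R.round(3).tolist(),monitor.get_state()["joint_positions"].round(2))
d=cams.get_image("side");s=cams.get_image("scene");np.save("pics/s7.npy",s);np.save("pics/d7.npy",d)
print("grip predicted latched",proj("side",[.5696,-.087,.162]),proj("scene",[.5696,-.087,.162]))
for n,im in (("side",d),("scene",s)):
    u,v=proj(n,[.5696,-.087,.162]).astype(int);print(n,blobs(im,(0,200,110),(6,255,255),(u-25,v-25,u+25,v+25)))
# crank handle: dark pixels in side/scene near prediction for a=0
for n,im in (("side",d),("scene",s)):
    e=[proj(n,[.559-.052*y,.115+y,.215]) for y in (.098,.156,.19)];print(n,"handle pred",np.round(e,1).tolist())
    u,v=e[1].astype(int);print(blobs(im,(0,0,0),(180,255,45),(u-30,v-30,u+30,v+30),40))
```

```text
[ 0.57610496 -0.09249724  0.30789135] [[-0.053, 0.999, 0.009], [0.999, 0.053, -0.0], [-0.001, 0.009, -1.0]] [-0.81  0.23  1.1   1.52 -0.21  1.5   0.35]
grip predicted latched [339.97835797 232.27808932] [370.1379367  175.03851801]
side [([358, 216, 6, 6, 21], [361.1, 218.2]), ([338, 228, 10, 12, 59], [342.2, 233.5])]
scene []
side handle pred [[299.8, 152.9], [293.7, 143.5], [290.4, 138.4]]
[([289, 113, 34, 60, 537], [309.8, 150.1])]
scene handle pred [[287.6, 204.2], [268.6, 214.1], [256.9, 220.2]]
[]
```

The grip stays down at side (342,233), which matches the latched prediction of (340,232). Before cranking I need the toolbox front position, since the gripper body will sweep near it.

Run:
```python
from h import *
z=np.load("pics/w2.npz");cw=(z["K"],z["R"],z["t"]);w2=z["w"]
s=np.load("pics/s2.npy");sd=cv2.imread("pics/side0.png")[:,:,::-1]
def red(im):
    h=cv2.cvtColor(np.ascontiguousarray(im),cv2.COLOR_RGB2HSV);m=cv2.inRange(h,(0,140,60),(8,255,255))|cv2.inRange(h,(172,140,60),(180,255,255))
    return cv2.morphologyEx(m,cv2.MORPH_CLOSE,np.ones((7,7)))
def big(m,roi):
    k=np.zeros_like(m);x0,y0,x1,y1=roi;k[y0:y1,x0:x1]=m[y0:y1,x0:x1]
    c=max(cv2.findContours(k,0,2)[0],key=cv2.contourArea);return cv2.approxPolyDP(cv2.convexHull(c),2,True)[:,0].tolist()
print("scene",big(red(s),(160,140,310,270)))
print("side",big(red(sd),(325,115,430,240)))
m=red(w2)
print("w2 top row per col",[(u,int(np.argmax(m[180:240,u]>0))+180) for u in range(400,545,15)])
for q in [(345,165),(200,232),(110,272)]:
    u,v=200+q[0]/3.3,120+q[1]/3.3
print("scene bottom edge z0",[onz("scene",200+x/3.3,120+y/3.3,0).round(3).tolist() for x,y in [(345,238),(66,415)]])
print("side bottom corner z0",onz("side",240+335/2.5,120+282/2.5,0).round(3))
for h in (.08,.12,.15,.18): print(h,[onz("wrist",u,199.5,h,cw).round(3)[:2].tolist() for u in (400,540)])
```

```text
scene [[292, 153], [306, 174], [303, 202], [244, 234], [205, 250], [184, 222], [172, 189], [277, 148]]
side [[349, 127], [365, 127], [376, 131], [424, 182], [374, 239], [368, 239], [361, 234], [336, 173], [333, 138]]
w2 top row per col [(400, 184), (415, 185), (430, 188), (445, 197), (460, 197), (475, 198), (490, 198), (505, 198), (520, 199), (535, 199)]
scene bottom edge z0 [[0.784, 0.009, 0.0], [0.729, 0.353, 0.0]]
side bottom corner z0 [0.731 0.038 0.   ]
0.08 [[0.711, 0.043], [0.71, 0.298]]
0.12 [[0.7, 0.031], [0.7, 0.266]]
0.15 [[0.693, 0.022], [0.692, 0.242]]
0.18 [[0.685, 0.014], [0.684, 0.218]]
```

Run:
```python
from h import *
z=np.load("pics/w3.npz");c=(z["K"],z["R"],z["t"])
def tri(*rs):
    A=sum(np.eye(3)-np.outer(d,d) for o,d in rs);b=sum((np.eye(3)-np.outer(d,d))@o for o,d in rs)
    X=np.linalg.solve(A,b);return X.round(3),[np.linalg.norm((np.eye(3)-np.outer(d,d))@(X-o)).round(4) for o,d in rs]
print("can body",tri(ray("scene",224,282),ray("side",291,173)),tri(ray("scene",224,282),ray("wrist",320+690/2.6,80+160/2.6,c)))
print("spout lo",tri(ray("scene",200+72/3.3,120+492/3.3),ray("side",240+136/2.5,120+95/2.5)))
print("spout hi",tri(ray("scene",200-12/3.3,120+410/3.3),ray("side",240+150/2.5,120+38/2.5)))
print("tape roll z.03",onz("wrist",320+690/2.6,80+260/2.6,.03,c),onz("wrist",320+600/2.6,80+260/2.6,.03,c))
s=np.load("pics/s7.npy");
cv2.imwrite("pics/last.png",cv2.resize(s[150:310,170:370],None,fx=3.7,fy=3.7,interpolation=cv2.INTER_CUBIC)[:,:,::-1])
```

```text
can body (array([0.573, 0.409, 0.02 ]), [np.float64(0.0079), np.float64(0.0079)]) (array([0.589, 0.406, 0.01 ]), [np.float64(0.0018), np.float64(0.0018)])
spout lo (array([0.582, 0.408, 0.075]), [np.float64(0.0013), np.float64(0.0013)])
spout hi (array([0.619, 0.441, 0.149]), [np.float64(0.0064), np.float64(0.0064)])
tape roll z.03 [0.66037983 0.40734692 0.03      ] [0.66334117 0.33981772 0.03      ]
```

View pics/last.png

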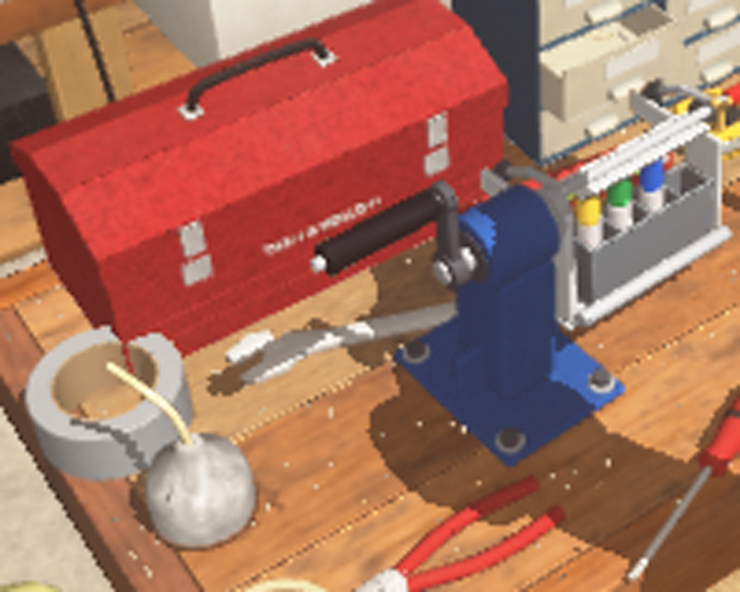

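The keeper bar lies down over all three caps. The handle is in line above the shaft, running from (320,260) to (440,195). The oil can at (200,490) is clear of the crank. Now I'll take the crank.

>>> move_arm(gripper=5.5, slide=[[4, -0.1, 0], [8, -0.2, 0], [12, -0.3, 0], [16, -0.4, 0], [20, -0.5, 0], [24, -0.6, 0], [28, -0.6, 0], [32, -0.6, 0.5], [36, -0.6, 1], [36.3, -0.6, 1], [36.3, -0.6, 1], [36.3, -0.6, 1]], roll=[0, 0, 0, 0, 0, 0, 0, 0, 0, 0, 0, 0])

```text
time: 31.8
position: [0.5484, 0.269, 0.2917]
tool_rot: [2.164, 2.277, -0.003]
ft_force: [0.8, -0.4, -0.0]
grip_width: 0.631
grip_force: 0.0
```

```bash
python3 -c "
from pos import *
print(p,R.round(3).tolist(),to(.5512,.270,.196),monitor.get_state()['joint_positions'].round(2))"
```

```text
[0.54835197 0.26896363 0.29166899] [[-0.051, 0.999, -0.001], [0.999, 0.051, -0.002], [-0.002, -0.001, -1.0]] [0.11 0.3  9.57] [-1.24  0.29  0.93  1.47 -0.23  1.5  -0.26]
```

>>> move_arm(slide=[[0.1, 0.3, 4], [0.1, 0.3, 7], [0.1, 0.3, 9.5], [0.1, 0.3, 9.5], [0.1, 0.3, 9.5]], roll=[0, 0, 0, 0, 0])

```text
time: 32.3
position: [0.5518, 0.2704, 0.1983]
tool_rot: [2.164, 2.277, 0.0]
ft_force: [0.8, -0.3, 0.8]
grip_width: 0.631
grip_force: 0.0
```

>>> move_arm(gripper=1.5, squeeze=35, slide=[[0, 0, 0], [0, 0, 0], [0, 0, 0], [0, 0, 0], [0, 0, 0], [0, 0, 0], [0, 0, 0]], roll=[0, 0, 0, 0, 0, 0, 0])

```text
time: 33.0
position: [0.5516, 0.2721, 0.198]
tool_rot: [2.161, 2.28, 0.001]
ft_force: [0.9, -0.0, 1.4]
grip_width: 0.252
grip_force: 35.0
```

```bash
python3 -c "
from pos import *
print(p,R.round(4).tolist())"
```

```text
[0.55162647 0.27205303 0.1979534 ] [[-0.0532, 0.9986, 0.0009], [0.9986, 0.0532, 0.0004], [0.0003, 0.0009, -1.0]]
```

>>> move_arm(slide=[[0, 1.02, 0.08], [0, 2.01, 0.32], [0, 2.95, 0.71], [0, 3.82, 1.24], [0, 4.6, 1.9], [0, 5.26, 2.68], [0, 5.79, 3.55], [0, 6.18, 4.49], [0, 6.42, 5.48], [0, 6.5, 6.5]], roll=[0, 0, 0, 0, 0, 0, 0, 0, 0, 0])

```text
time: 34.0
position: [0.6142, 0.2761, 0.1318]
tool_rot: [-2.158, -2.277, 0.006]
ft_force: [-11.8, -0.9, 10.0]
grip_width: 0.252
grip_force: 35.0
```

```bash
python3 -c "
from pos import *
s=monitor.get_state();print(p,s['joint_positions'].round(2),s['ft_force'].round(1),R.round(3).tolist())"
```

```text
[0.61420607 0.27608385 0.13175177] [-1.06  0.54  0.84  1.52 -0.42  1.27 -0.11] [-11.8  -0.9  10. ] [[-0.054, 0.999, -0.006], [0.999, 0.054, 0.0], [0.001, -0.006, -1.0]]
```

>>> move_arm(slide=[[0, -0.15, 1.02], [0, -0.4, 2.01], [0, -0.8, 2.95], [0, -1.34, 3.82], [0, -2, 4.6], [0, -2.78, 5.26], [0, -3.65, 5.79], [0, -4.59, 6.18], [0, -5.58, 6.42], [0, -6.6, 6.5]], roll=[0, 0, 0, 0, 0, 0, 0, 0, 0, 0])

```text
time: 35.0
position: [0.5525, 0.2721, 0.068]
tool_rot: [2.16, 2.277, 0.006]
ft_force: [1.8, 1.1, 6.8]
grip_width: 0.252
grip_force: 35.0
```

```bash
python3 -c "
from pos import *
s=monitor.get_state();print(p,s['joint_positions'].round(2),s['ft_force'].round(1),R.round(3).tolist())"
```

```text
[0.55247023 0.27207424 0.06798454] [-1.17  0.48  0.85  1.74 -0.4   1.1  -0.14] [1.8 1.1 6.8] [[-0.052, 0.999, 0.005], [0.999, 0.052, 0.001], [0.0, 0.005, -1.0]]
```

Forces are low. I'll carry on with half-turn calls, holding the rack back on the way down.

>>> move_arm(slide=[[0, -1.02, -0.08], [0, -2.01, -0.32], [0, -2.95, -0.71], [0, -3.82, -1.24], [0, -4.6, -1.9], [0, -5.26, -2.68], [0, -5.79, -3.55], [0, -6.18, -4.49], [0, -6.42, -5.48], [0, -6.5, -6.5], [0, -6.42, -7.52], [0, -6.18, -8.51], [0, -5.79, -9.45], [0, -5.26, -10.32], [0, -4.6, -11.1], [0, -3.82, -11.76], [0, -2.95, -12.29], [0, -2.01, -12.68], [0, -1.02, -12.92], [0, 0, -13]], roll=[0, 0, 0, 0, 0, 0, 0, 0, 0, 0, 0, 0, 0, 0, 0, 0, 0, 0, 0, 0])

```text
time: 37.0
position: [0.5508, 0.272, 0.198]
tool_rot: [-2.161, -2.279, 0.0]
ft_force: [-2.9, -1.1, 2.8]
grip_width: 0.251
grip_force: 35.0
```

```bash
python3 -c "
from pos import *
s=monitor.get_state();print(p,s['joint_positions'].round(2),s['ft_force'].round(1))
im=cams.get_image('side')
for n,lo,hi in [('blue',(108,150,60),(125,255,255)),('yel',(22,120,120),(32,255,255)),('green',(60,120,40),(85,255,255))]: print(n,blobs(im,lo,hi,(290,180,345,260)))
d=np.load('pics/d7.npy')
for n,lo,hi in [('blue',(108,150,60),(125,255,255)),('yel',(22,120,120),(32,255,255)),('green',(60,120,40),(85,255,255))]: print(n,blobs(d,lo,hi,(290,180,345,260)))"
```

```text
[0.55080909 0.27201321 0.19797241] [-1.24  0.36  0.93  1.61 -0.29  1.33 -0.22] [-2.9 -1.1  2.8]
blue [([314, 180, 5, 6, 10], [316.3, 182.0]), ([296, 184, 8, 5, 12], [299.1, 186.3]), ([296, 190, 3, 10, 14], [296.4, 194.9]), ([300, 192, 5, 4, 9], [302.1, 193.4]), ([303, 197, 2, 6, 8], [303.6, 199.4]), ([292, 205, 8, 10, 16], [295.9, 209.6]), ([302, 207, 3, 9, 11], [303.7, 211.5]), ([291, 217, 7, 7, 17], [293.9, 220.8]), ([322, 216, 4, 7, 18], [323.1, 219.6]), ([304, 227, 3, 7, 8], [304.9, 230.1])]
yel [([313, 200, 4, 10, 29], [314.3, 205.1])]
green [([318, 209, 3, 7, 16], [318.8, 212.7])]
blue [([297, 181, 10, 5, 17], [301.5, 183.5]), ([297, 187, 8, 11, 42], [300.2, 193.0]), ([303, 200, 2, 5, 8], [303.5, 201.6]), ([290, 204, 11, 16, 45], [295.1, 212.1]), ([297, 214, 5, 4, 9], [298.9, 215.6]), ([290, 219, 13, 11, 51], [294.8, 224.2]), ([323, 219, 4, 4, 8], [324.5, 220.5]), ([296, 227, 5, 9, 11], [298.3, 231.1])]
yel [([314, 203, 5, 6, 16], [315.6, 205.9])]
green []
```

>>> move_arm(slide=[[0, 1.02, 0.08], [0, 2.01, 0.32], [0, 2.95, 0.71], [0, 3.82, 1.24], [0, 4.6, 1.9], [0, 5.26, 2.68], [0, 5.79, 3.55], [0, 6.18, 4.49], [0, 6.42, 5.48], [0, 6.5, 6.5], [0, 6.42, 7.52], [0, 6.18, 8.51], [0, 5.79, 9.45], [0, 5.26, 10.32], [0, 4.6, 11.1], [0, 3.82, 11.76], [0, 2.95, 12.29], [0, 2.01, 12.68], [0, 1.02, 12.92], [0, 0, 13]], roll=[0, 0, 0, 0, 0, 0, 0, 0, 0, 0, 0, 0, 0, 0, 0, 0, 0, 0, 0, 0])

```text
time: 39.05
position: [0.5517, 0.2721, 0.0679]
tool_rot: [2.161, 2.278, 0.005]
ft_force: [3.3, -1.7, 7.6]
grip_width: 0.254
grip_force: 35.0
```

>>> move_arm(slide=[[0, -1.02, -0.08], [0, -2.01, -0.32], [0, -2.95, -0.71], [0, -3.82, -1.24], [0, -4.6, -1.9], [0, -5.26, -2.68], [0, -5.79, -3.55], [0, -6.18, -4.49], [0, -6.42, -5.48], [0, -6.5, -6.5], [0, -6.42, -7.52], [0, -6.18, -8.51], [0, -5.79, -9.45], [0, -5.26, -10.32], [0, -4.6, -11.1], [0, -3.82, -11.76], [0, -2.95, -12.29], [0, -2.01, -12.68], [0, -1.02, -12.92], [0, 0, -13]], roll=[0, 0, 0, 0, 0, 0, 0, 0, 0, 0, 0, 0, 0, 0, 0, 0, 0, 0, 0, 0])

```text
time: 41.05
position: [0.5506, 0.272, 0.198]
tool_rot: [-2.161, -2.279, 0.0]
ft_force: [-1.6, -4.6, 3.1]
grip_width: 0.25
grip_force: 35.0
```

>>> move_arm(slide=[[0, 1.02, 0.08], [0, 2.01, 0.32], [0, 2.95, 0.71], [0, 3.82, 1.24], [0, 4.6, 1.9], [0, 5.26, 2.68], [0, 5.79, 3.55], [0, 6.18, 4.49], [0, 6.42, 5.48], [0, 6.5, 6.5], [0, 6.42, 7.52], [0, 6.18, 8.51], [0, 5.79, 9.45], [0, 5.26, 10.32], [0, 4.6, 11.1], [0, 3.82, 11.76], [0, 2.95, 12.29], [0, 2.01, 12.68], [0, 1.02, 12.92], [0, 0, 13]], roll=[0, 0, 0, 0, 0, 0, 0, 0, 0, 0, 0, 0, 0, 0, 0, 0, 0, 0, 0, 0])

```text
time: 43.05
position: [0.5526, 0.2721, 0.068]
tool_rot: [2.16, 2.277, 0.007]
ft_force: [1.9, -2.4, 7.1]
grip_width: 0.256
grip_force: 35.0
```

>>> move_arm(slide=[[0, -1.02, -0.08], [0, -2.01, -0.32], [0, -2.95, -0.71], [0, -3.82, -1.24], [0, -4.6, -1.9], [0, -5.26, -2.68], [0, -5.79, -3.55], [0, -6.18, -4.49], [0, -6.42, -5.48], [0, -6.5, -6.5], [0, -6.42, -7.52], [0, -6.18, -8.51], [0, -5.79, -9.45], [0, -5.26, -10.32], [0, -4.6, -11.1], [0, -3.82, -11.76], [0, -2.95, -12.29], [0, -2.01, -12.68], [0, -1.02, -12.92], [0, 0, -13]], roll=[0, 0, 0, 0, 0, 0, 0, 0, 0, 0, 0, 0, 0, 0, 0, 0, 0, 0, 0, 0])

```text
time: 45.05
position: [0.5503, 0.272, 0.198]
tool_rot: [-2.161, -2.279, 0.001]
ft_force: [-3.0, -3.6, 3.1]
grip_width: 0.251
grip_force: 35.0
```

>>> move_arm(slide=[[0, 1.02, 0.08], [0, 2.01, 0.32], [0, 2.95, 0.71], [0, 3.82, 1.24], [0, 4.6, 1.9], [0, 5.26, 2.68], [0, 5.79, 3.55], [0, 6.18, 4.49], [0, 6.42, 5.48], [0, 6.5, 6.5], [0, 6.42, 7.52], [0, 6.18, 8.51], [0, 5.79, 9.45], [0, 5.26, 10.32], [0, 4.6, 11.1], [0, 3.82, 11.76], [0, 2.95, 12.29], [0, 2.01, 12.68], [0, 1.02, 12.92], [0, 0, 13]], roll=[0, 0, 0, 0, 0, 0, 0, 0, 0, 0, 0, 0, 0, 0, 0, 0, 0, 0, 0, 0])

```text
time: 47.05
position: [0.5515, 0.2721, 0.0679]
tool_rot: [2.161, 2.278, 0.004]
ft_force: [2.1, -4.0, 9.1]
grip_width: 0.258
grip_force: 35.0
```

>>> move_arm(slide=[[0, -1.02, -0.08], [0, -2.01, -0.32], [0, -2.95, -0.71], [0, -3.82, -1.24], [0, -4.6, -1.9], [0, -5.26, -2.68], [0, -5.79, -3.55], [0, -6.18, -4.49], [0, -6.42, -5.48], [0, -6.5, -6.5], [0, -6.42, -7.52], [0, -6.18, -8.51], [0, -5.79, -9.45], [0, -5.26, -10.32], [0, -4.6, -11.1], [0, -3.82, -11.76], [0, -2.95, -12.29], [0, -2.01, -12.68], [0, -1.02, -12.92], [0, 0, -13]], roll=[0, 0, 0, 0, 0, 0, 0, 0, 0, 0, 0, 0, 0, 0, 0, 0, 0, 0, 0, 0])

```text
time: 49.05
position: [0.5493, 0.2719, 0.198]
tool_rot: [-2.16, -2.278, 0.003]
ft_force: [-2.1, -3.5, 3.8]
grip_width: 0.256
grip_force: 35.0
```

>>> move_arm(slide=[[0, 0.4, 0], [0, 0.7, 0], [0, 0.7, 0], [0, 0.7, 0], [0, 0.7, 0]], roll=[0, 0, 0, 0, 0])

```text
time: 49.55
position: [0.5568, 0.2724, 0.1976]
tool_rot: [-2.161, -2.279, 0.0]
ft_force: [-0.9, -2.7, 3.6]
grip_width: 0.257
grip_force: 35.0
```

>>> move_arm(gripper=5.5, slide=[[0, 0, 0], [0, 0, 0], [0, 0, 0], [0, 0, 0], [0, 0, 0], [0, 0, -3], [0, 0, -7], [0, 0, -11], [0, 0, -15], [0, 0, -18], [0, 0, -18], [0, 0, -18], [0, 0, -18]], roll=[0, 0, 0, 0, 0, 0, 0, 0, 0, 0, 0, 0, 0])

```text
time: 50.85
position: [0.5567, 0.2723, 0.3761]
tool_rot: [-2.161, -2.279, 0.003]
ft_force: [-0.1, 0.5, -0.4]
grip_width: 0.628
grip_force: 0.0
```

Run:
```python
from pos import *
d=cams.get_image("side");s=cams.get_image("scene");s7=np.load("pics/s7.npy");d7=np.load("pics/d7.npy")
for n,im,ref in (("side",d,d7),("scene",s,s7)):
  for k,lo,hi in [('blue',(108,150,60),(125,255,255)),('yel',(22,150,120),(32,255,255)),('green',(60,120,40),(85,255,255)),('red',(0,200,110),(6,255,255))]:
    roi=(312,195,350,245) if n=="side" else (320,165,352,215)
    print(n,k,[(a[4],b) for a,b in blobs(im,lo,hi,roi,4)],"ref",[(a[4],b) for a,b in blobs(ref,lo,hi,roi,4)])
h=cv2.cvtColor(s,cv2.COLOR_RGB2GRAY);h7=cv2.cvtColor(s7,cv2.COLOR_RGB2GRAY)
for x in (h7,h):
    m=(x[195:230,250:292]<60).astype(np.uint8);q=np.argwhere(m);print("handle dark centroid",q.mean(0)[::-1]+[250,195],len(q))
for a in (-.2,0,.1,.2): print(a,proj("scene",[.551+.065*np.sin(a),.271,.15+.065*np.cos(a)]).round(1))
```

```text
side blue [(28, [322.7, 219.0])] ref [(8, [324.5, 220.5])]
side yel [(35, [313.9, 204.9])] ref [(10, [315.9, 206.1])]
side green [(23, [318.4, 212.0])] ref []
side red [(59, [342.5, 233.4])] ref [(59, [342.2, 233.5])]
scene blue [(35, [347.5, 197.1])] ref [(30, [346.0, 197.5])]
scene yel [(50, [330.6, 206.7])] ref [(35, [328.8, 207.0])]
scene green [(39, [339.4, 201.7])] ref [(26, [337.4, 202.3])]
scene red [] ref []
handle dark centroid [273.62537764 212.19939577] 331
handle dark centroid [270.54166667 211.6875    ] 288
-0.2 [271.3 217.3]
0 [268.5 214.1]
0.1 [267.2 212.8]
0.2 [265.9 211.6]
```

```bash
python3 -c "
from bench import workorder
print(workorder.close_job())"
```

```text
the job is handed in; nothing more can be done
None
```

I handed the job in: the blue, green and yellow markers were latched in the rack, the crank was turned four full turns at about 4 s each, and the rack was left hanging about 0.1 rad from upright; no verdict was returned.

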